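# Line up the spice jars by height

## Task

Line up the four glass spice jars by height on the wooden board, one jar standing upright in the middle of each cork round: the tallest on the round next to the blue sauce dish, stepping down to the shortest on the round next to the red funnel. Set each jar down gently without dropping or toppling it, and leave the dish and the funnel where they are.

Things in the scene. Friction and masses are not known exactly. Their poses are not given: they have to be found in the camera images.
- jar_a_mid (a point): The tallest of four loose glass spice jars: a plain upright cylinder of clear glass with a flat light wooden lid, 100 mm tall and 48 mm in diameter (lid 46 mm across, top 11 mm), 60 to 210 g. The point is on its axis half-way up (50 mm above its underside); z is up along the axis.
- jar_b_mid (a point): The second tallest of four loose glass spice jars: a plain upright cylinder of clear glass with a flat light wooden lid, 84 mm tall and 44 mm in diameter (lid 42 mm across, top 11 mm), 60 to 210 g. The point is on its axis half-way up (42 mm above its underside); z is up along the axis.
- jar_c_mid (a point): The third tallest of four loose glass spice jars: a plain upright cylinder of clear glass with a flat light wooden lid, 68 mm tall and 40 mm in diameter (lid 38 mm across, top 11 mm), 60 to 210 g. The point is on its axis half-way up (34 mm above its underside); z is up along the axis.
- jar_d_mid (a point): The shortest of four loose glass spice jars: a plain upright cylinder of clear glass with a flat light wooden lid, 52 mm tall and 36 mm in diameter (lid 34 mm across, top 11 mm), 60 to 210 g. The point is on its axis half-way up (26 mm above its underside); z is up along the axis.
- pad_1: Fixed thin cork round, 64 mm in diameter and 3 mm thick, number 1 of four identical ones in a straight row 80 mm apart along a dark wooden board (320 x 90 mm, 6 mm thick, lying on the shelf, its top at z = 6 mm). An end round, next to round 2. Origin at the centre of its underside, 6 mm above the shelf; its top is 9 mm above the shelf. Its y axis runs along the row towards round 1, its x axis across the row, z up.
- pad_2: Fixed thin cork round, 64 mm in diameter and 3 mm thick, number 2 of four identical ones in a straight row 80 mm apart along a dark wooden board (320 x 90 mm, 6 mm thick, lying on the shelf, its top at z = 6 mm). Between rounds 1 and 3. Origin at the centre of its underside, 6 mm above the shelf; its top is 9 mm above the shelf. Its y axis runs along the row towards round 1, its x axis across the row, z up.
- pad_3: Fixed thin cork round, 64 mm in diameter and 3 mm thick, number 3 of four identical ones in a straight row 80 mm apart along a dark wooden board (320 x 90 mm, 6 mm thick, lying on the shelf, its top at z = 6 mm). Between rounds 2 and 4. Origin at the centre of its underside, 6 mm above the shelf; its top is 9 mm above the shelf. Its y axis runs along the row towards round 1, its x axis across the row, z up.
- pad_4: Fixed thin cork round, 64 mm in diameter and 3 mm thick, number 4 of four identical ones in a straight row 80 mm apart along a dark wooden board (320 x 90 mm, 6 mm thick, lying on the shelf, its top at z = 6 mm). The other end round, next to round 3. Origin at the centre of its underside, 6 mm above the shelf; its top is 9 mm above the shelf. Its y axis runs along the row towards round 1, its x axis across the row, z up.
- dish: Shallow blue ceramic sauce dish, 90 mm across and 24 mm high, loose on the shelf off one end of the board, about 100 mm from the end round (either end); it marks the end for the tallest jar. Origin at the centre of its underside.
- funnel: Red plastic funnel standing mouth down, 80 mm across at the shelf, its spout pointing up, 85 mm high, loose on the shelf off the other end of the board, about 100 mm from the end round; it marks the end for the shortest jar. Origin at the centre of its underside.
Not all that is in view belongs to the job. Leave any green or pink look-alike of the part that bears jar_d_mid alone.

How it is judged:
At the end, for the whole second after the job is handed in: Each jar stands upright (within 0.08 rad) and at rest on its own cork round, its axis within 12 mm of the round's centre and its underside on the cork (within 4 mm): tallest on the end round beside the dish, then second tallest, third tallest, and the shortest on the end round beside the funnel (((horizontal distance between dish and pad_1 below 0.2 m and horizontal distance between jar_a_mid and pad_1 below 0.012 m and z of jar_a_mid in the frame of pad_1 between 0.049 and 0.057 m and horizontal distance between jar_b_mid and pad_2 below 0.012 m and z of jar_b_mid in the frame of pad_2 between 0.041 and 0.049 m and horizontal distance between jar_c_mid and pad_3 below 0.012 m and z of jar_c_mid in the frame of pad_3 between 0.033 and 0.041 m and horizontal distance between jar_d_mid and pad_4 below 0.012 m and z of jar_d_mid in the frame of pad_4 between 0.025 and 0.033 m) or (horizontal distance between dish and pad_4 below 0.2 m and horizontal distance between jar_a_mid and pad_4 below 0.012 m and z of jar_a_mid in the frame of pad_4 between 0.049 and 0.057 m and horizontal distance between jar_b_mid and pad_3 below 0.012 m and z of jar_b_mid in the frame of pad_3 between 0.041 and 0.049 m and horizontal distance between jar_c_mid and pad_2 below 0.012 m and z of jar_c_mid in the frame of pad_2 between 0.033 and 0.041 m and horizontal distance between jar_d_mid and pad_1 below 0.012 m and z of jar_d_mid in the frame of pad_1 between 0.025 and 0.033 m)) and angle between each of jar_a_mid, jar_b_mid, jar_c_mid, jar_d_mid's own z axis and vertical below 0.08 rad and linear speed of each of jar_a, jar_b, jar_c, jar_d below 0.02 m/s); the robot touches nothing.
It fails at once if a jar is toppled (tilted over 40 degrees) (angle between any of jar_a_mid, jar_b_mid, jar_c_mid, jar_d_mid's own z axis and vertical above 0.7 rad).
It fails at once if a jar is dropped or thrown (moves faster than 0.5 m/s, as after a fall of 13 mm, with no finger on it) ((linear speed of jar_a above 0.5 m/s and contact force between the fingers and jar_a below 0.05 N) or (linear speed of jar_b above 0.5 m/s and contact force between the fingers and jar_b below 0.05 N) or (linear speed of jar_c above 0.5 m/s and contact force between the fingers and jar_c below 0.05 N) or (linear speed of jar_d above 0.5 m/s and contact force between the fingers and jar_d below 0.05 N)).
It fails at once if the dish or the funnel is shifted by more than 20 mm (distance of any of dish, funnel from where it was at the start of the episode above 0.02 m).
It also fails if it takes over 118 s, if anything falls off the work surface, if the arm or the gripper's body presses on something with over 40 N, if the wrist force passes 120 N, or if a joint passes its speed limit or range.

## Robot

A 6-joint arm with a two-finger parallel gripper is mounted at the origin on the work surface. World frame = base frame: x ahead of the robot, y to its left, z up, the work surface at z = 0. Lengths are in m, angles in rad, forces in N, time in s.
With the tool pointing down it reaches from about 0.25 to 0.775 m from the base axis. Payload 4 kg.
Tool frame: the origin (TCP) lies between the finger pads; the fingertips stand manip.tips_ahead ahead of it and the grasp point (between the pads) lies 3 mm ahead of it (manip.tips_ahead is the distance from the TCP to the fingertips, in m); z points along the fingers, y is the line along which they close (so a half turn about z gives the same grasp; the last joint's range is limited). The gripper opens to 94 mm and grips with 3 to 60 N. Pads are 16 mm wide; open, the fingers measure 119 mm over their backs; the gripper's body (75 mm by 177 mm) begins 78 mm behind the grasp point.
Start: joints at [-1.358, 0.087, 1.371, -0, 1.684, -0.103], TCP at [0.171, -0.523, 0.202] pointing down, gripper open.
Joint ranges: [-3.1, 3.1], [-0.76, 2.03], [0.27, 2.55], [-1.08, 4.22], [0.17, 2.65], [-2.57, 2.57]. Speed limits (rad/s): [2.79, 2.79, 3.14, 3.14, 3.14, 3.14].

## Interface

Orientations are given as a unit quaternion [w, x, y, z].
In Python, from bench import manip, snapshot gives the robot as it stands.
- The arm moves only by the shell command python3 -m inch 'ROWS' [FORCE]. ROWS is JSON, one flat list of numbers, 7 for each row, row after row: the shift along the world's x, y, z in cm, then the turn, a rotation vector about the world's x, y, z in degrees, then the gripper's target within -1 to 1 (shut at 1, half-way at 0, fully open at -1). A call has 1 to 5 rows; each row shifts and turns the commanded pose from where the row before left it; what a row does not reach is not made up. A row lasts 1/10 s, in which the tool goes at most 50 mm and 8.59 degrees, less where a joint would pass 70% of its speed; a pose out of reach is approached as far as the arm can. A call is refused whole if a number of a shift passes 5 or a number of a turn 8.59, either way. A call with a gripper value outside its range is refused whole. The fingers move at their own pace and stop on an object; FORCE is the grip in N (left out, the last holds). Time passes only in rows, so rows that do not move let the fingers close. It gives the time, the measured TCP pose, the force, the opening and the grip force at its end, in the units of the state.
- manip.observe(): the state, without advancing time (a new reading comes with each control period).
- snapshot(name): name is "scene" or "top" or "wrist"; returns a dict with "color" (420x560x3 uint8, red, green, blue), "range_z" (420x560 float32, m along the optical axis (not along the pixel's ray), 0 where there is no reading), "fx", "fy", "cx", "cy" (pixels), "distortion" ([k1, k2, p1, p2, k3] as OpenCV has them; the pictures are not rectified), "rvec" (rotation vector, rad) and "tvec" (3), from world to camera coordinates, as OpenCV has them. Camera axes: x right, y down, z forward; pixel columns grow to the right and rows downward; lengths in m; the calibration is good to about 2 mm. A picture is of the moment at which its call begins.
- manip.hand_in(): hands the job in; it is judged then, once.
The state is a dict: "t": time; "q": joint angles; "qd": joint speeds; "joint_torque": joint torques, N m; "eef_pos": TCP position; "orientation": TCP orientation; "wrist_force": force on the tool from outside, world axes, zero at the start; "wrist_torque": the same for the moment, N m; "gripper_width": finger opening in m; "grip_force": force on a finger pad.
Only numpy, scipy, OpenCV 4.12 (cv2) and the standard library are available. Lean on these libraries where they do the work, as an engineer would, in place of code of your own. Each camera call takes 0.05 s, during which the arm holds its last target. There are 200 camera calls.

## Working session

There is one attempt and no reset: what is moved stays moved. The work goes in short steps, Python scripts to look and compute and a shell command to move; the robot and the scene stay as the last step left them, time stands still between calls to the robot, and variables do not carry over. Pictures are saved under pics/ and viewed, at most 14 in all, crops included, and the job is handed in when it is done.

```bash
ls; mkdir -p pics; cat > h.py <<'E'
from bench import manip, snapshot
import cv2, numpy as np
def snap(n,f=None):
    s=snapshot(n)
    if f: cv2.imwrite('pics/'+f,s['color'][:,:,::-1])
    return s
def ray(s,u,v):
    K=np.array([[s['fx'],0,s['cx']],[0,s['fy'],s['cy']],[0,0,1]])
    p=cv2.undistortPoints(np.array([[[u,v]]],float),K,np.array(s['distortion'],float))[0,0]
    R=cv2.Rodrigues(np.array(s['rvec'],float))[0];t=np.array(s['tvec'],float).ravel()
    return -R.T@t, R.T@np.array([p[0],p[1],1.])
def onz(s,u,v,z):
    o,d=ray(s,u,v); return o+d*(z-o[2])/d[2]
def depthpt(s,u,v):
    o,d=ray(s,u,v); return o+d*s['range_z'][int(v),int(u)]
E
python3 - <<'E'
from h import *
a=snap('top','top1.png');b=snap('scene','scene1.png')
import pickle;pickle.dump((a,b),open('s1.pkl','wb'))
print(manip.observe(),manip.tips_ahead)
for s in(a,b):print(ray(s,280,210))
E
```

```text
pics
{'t': 0.1, 'q': array([-1.35809664e+00,  8.78708737e-02,  1.37207754e+00, -6.07587465e-06,
        1.68359589e+00, -1.03070815e-01]), 'qd': array([ 5.70337217e-04, -8.30437043e-04, -2.48161225e-03, -1.09599092e-03,
        2.35696150e-03,  6.54830508e-05]), 'joint_torque': array([ 1.45203943e-03, -3.41254306e+01, -3.03301585e+01,  7.19361892e-02,
        3.04717803e-02, -9.16367867e-05]), 'eef_pos': array([ 0.17070594, -0.52231836,  0.20063979]), 'orientation': array([-9.74194016e-04,  9.87561577e-01,  1.57229705e-01, -5.64769470e-05]), 'wrist_force': array([ 0.94762799,  0.02239607, -0.34783637]), 'wrist_torque': array([-0.00759422,  0.04560985, -0.05076853]), 'grip_force': 0.0, 'gripper_width': 0.09451018697213771} 0.022
(array([0.40938495, 0.0183375 , 1.11015187]), array([ 0.11431054, -0.0316906 , -0.99304808]))
(array([ 0.96899296, -0.34152905,  0.72356677]), array([-0.53156528,  0.4036698 , -0.74477102]))
```

View pics/top1.png

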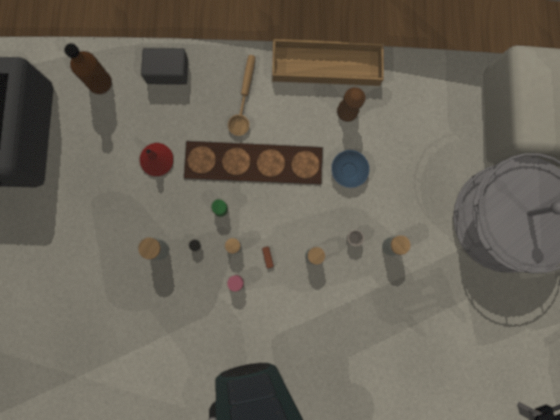

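View pics/scene1.png

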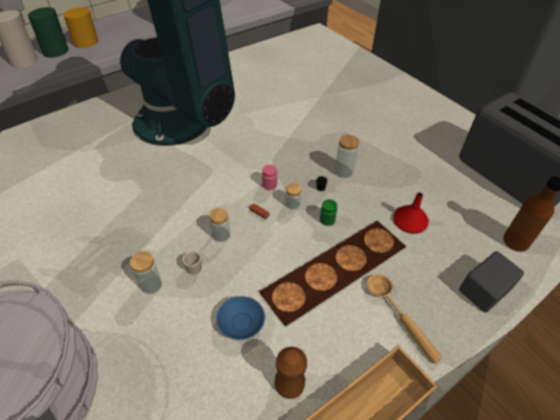

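The top view shows the board with its four rounds at about (202,160), (236,161), (271,163) and (305,164), the funnel at (157,158) and the dish at (351,168). The four wooden lids are at about (149,247), (232,245), (316,256) and (400,245). The scene view has the same lids at (347,142), (293,189), (219,215) and (143,260). The green (220,208) and pink (235,283) jars are decoys, and the rest is clutter.

```bash
cat > m1.py <<'E'
from h import *
import pickle
a,b=pickle.load(open('s1.pkl','rb'))
def blobs(s,seeds,r=22):
    hsv=cv2.cvtColor(s['color'],cv2.COLOR_RGB2HSV)
    m=cv2.inRange(hsv,(5,95,80),(22,255,255))
    n,l,st,c=cv2.connectedComponentsWithStats(m)
    out=[]
    for (u,v) in seeds:
        k=[i for i in range(1,n) if st[i,4]>25 and np.hypot(*(c[i]-(u,v)))<r]
        k=max(k,key=lambda i:st[i,4]) if k else None
        if k is None: out.append(None);continue
        z=s['range_z'][l==k]; out.append((c[k],st[k],np.median(z[z>0]) if (z>0).any() else 0))
    return out
T=[(149,247),(232,245),(316,256),(400,245)];S=[(347,142),(293,189),(219,215),(143,260)]
def tri(u,v):
    o1,d1=ray(a,*u);o2,d2=ray(b,*v)
    A=np.c_[d1,-d2];x=np.linalg.lstsq(A,o2-o1,rcond=None)[0]
    p,q=o1+d1*x[0],o2+d2*x[1];return (p+q)/2,np.linalg.norm(p-q)
np.set_printoptions(precision=4,suppress=True)
for u,v in zip(blobs(a,T),blobs(b,S)):
    if u is None or v is None: print(u,v);continue
    o,d=ray(a,*u[0]);print('lid',u[0],u[1][2:],v[0],v[1][2:],*tri(u[0],v[0]),'depth',o+d*u[2])
P=[(202,160),(236,161),(271,163),(305,164)];Q=[(378,240),(351,258),(320,277),(289,297)]
for u,v in zip(blobs(a,P,10),blobs(b,Q,10)):
    if u is None or v is None: print(u,v);continue
    print('pad',u[0],v[0],u[1][2:],*tri(u[0],v[0]),'plane',onz(a,*u[0],.009),onz(b,*v[0],.009))
for n,u in(('funnel',(157,158)),('dish',(351,168)),('green',(220,208)),('pink',(235,283)),('cup',(355,238)),('dark',(195,245)),('red',(268,258))):print(n,depthpt(a,*u))
E
python3 m1.py
python3 - <<'E'
import cv2,numpy as np
t=cv2.imread('pics/top1.png')[180:305,110:440]
cv2.imwrite('pics/crop1.png',cv2.resize(t,None,fx=2.4,fy=2.4,interpolation=cv2.INTER_CUBIC))
E
```

```text
lid [149.0521 248.0399] [ 21  21 326] [348.5426 141.6951] [ 19  15 223] [0.4386 0.2577 0.0926] 0.0010568321192597704 depth [0.438  0.2554 0.1005]
lid [232.2987 245.3506] [ 14  14 154] [293.0915 189.2745] [ 15  13 153] [0.4513 0.0867 0.045 ] 0.000615750546861486 depth [0.4509 0.086  0.0524]
lid [315.7889 255.3518] [ 16  16 199] [218.2957 215.6087] [ 18  16 230] [ 0.4342 -0.0949  0.0605] 2.486909265032752e-05 depth [ 0.434  -0.0941  0.0684]
lid [400.2023 244.6459] [ 18  18 257] [141.1477 261.6088] [ 23  21 386] [ 0.4613 -0.2749  0.0766] 0.00016055927959621755 depth [ 0.461  -0.2726  0.0841]
pad [201.2268 159.2732] [378.4688 240.1062] [ 27  27 582] [0.6494 0.1687 0.0051] 0.0006602343094653563 plane [0.6483 0.1679 0.009 ] [0.6513 0.1662 0.009 ]
pad [235.9749 160.913 ] [350.5166 257.7054] [ 28  27 598] [0.648  0.0882 0.0048] 0.0007233356875417655 plane [0.6469 0.0876 0.009 ] [0.6501 0.086  0.009 ]
pad [270.5319 162.4795] [320.6534 276.3586] [ 28  28 611] [0.6468 0.0082 0.0051] 0.0008632415456617582 plane [0.6457 0.0079 0.009 ] [0.6488 0.0067 0.009 ]
pad [305.046  164.0361] [288.2175 296.5889] [ 29  27 609] [ 0.6457 -0.072   0.0051] 0.0005342351467218633 plane [ 0.6447 -0.0719  0.009 ] [ 0.6476 -0.0732  0.009 ]
funnel [0.6405 0.2621 0.0453]
dish [ 0.6401 -0.1797  0.0035]
green [0.5318 0.1161 0.0502]
pink [0.37   0.0774 0.0492]
cup [ 0.4775 -0.1903  0.0041]
dark [0.4499 0.1698 0.0319]
red [0.4264 0.0074 0.0162]
```

View pics/crop1.png

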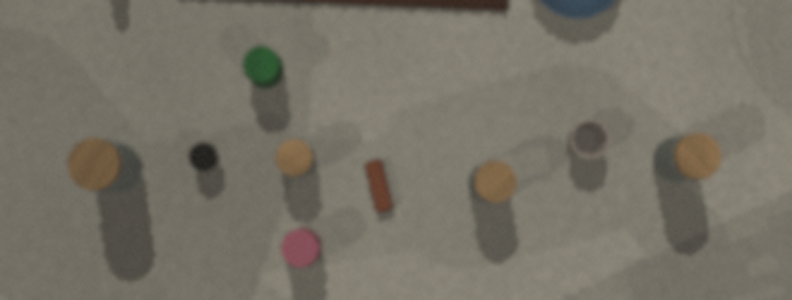

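The four natural wood lids are the jars. By height they are A (149,247) at 100 mm, D (232,245) at 52 mm, C (316,256) at 68 mm and B (400,245) at 84 mm. D is the one at (232,245), because the 50 mm green (220,208) and pink (235,283) jars are the excluded look-alikes. The crop confirms this. The dish is at the y=-0.072 end. I'll go above B first.

```bash
python3 -m inch '[2,4,0,0,0,8,-0.7,2,4,0,0,0,8,-0.7,2,4,0,0,0,8,-0.7,2,4,0,0,0,8,-0.7,3,4,0,0,0,8,-0.7]' 25
python3 -m inch '[4,3,0,0,0,8,-0.7,4,1.9,0,0,0,8,-0.7,5,0,0,0,0,8,-0.7,5,0,0,0,0,8,-0.7,0,0,0,0,0,0,-0.7]'
python3 -m inch '[0,0,0,0,0,0,-0.7,0,0,0,0,0,0,-0.7]'
python3 - <<'E'
from h import *
s=snap('wrist','w1.png');o=manip.observe();print(o['eef_pos'],o['orientation'])
import pickle;pickle.dump(s,open('w1.pkl','wb'))
print(ray(s,280,210))
E
```

```text
t: 0.6
eef_pos: [0.2806, -0.3211, 0.2013]
orientation: [-0.0, 0.873, 0.487, -0.0]
wrist_force: [0.2, -0.0, -0.1]
gripper_width: 0.0801
grip_force: 0.0
t: 1.1
eef_pos: [0.4646, -0.2724, 0.1981]
orientation: [-0.002, 0.704, 0.71, 0.0]
wrist_force: [-0.0, 1.0, 0.0]
gripper_width: 0.0801
grip_force: 0.0
t: 1.3
eef_pos: [0.4598, -0.2739, 0.2017]
orientation: [-0.0, 0.707, 0.707, -0.0]
wrist_force: [-0.6, -0.4, -0.4]
gripper_width: 0.08
grip_force: 0.0
[ 0.4596415  -0.27406592  0.20218839] [ 2.39943291e-04  7.07189521e-01  7.07023984e-01 -9.94559676e-05]
(array([ 0.45946971, -0.19845637,  0.38390158]), array([-0.01563658, -0.24987088, -0.96829301]))
```

View pics/w1.png

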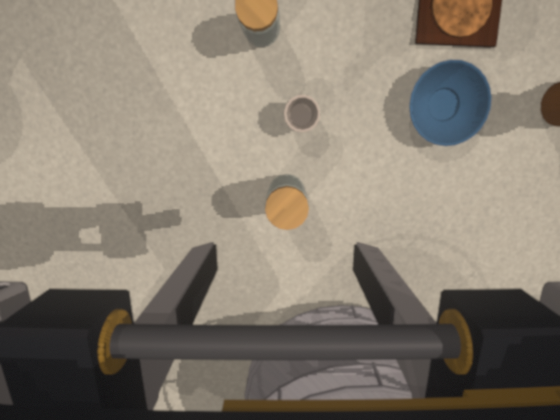

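The wrist view shows jar B's lid at (287,208) between the fingers, with the dish at (450,103) and the cup at (302,113), both clear of it.

```bash
cat > lid.py <<'E'
from h import *
import sys
def lid(s,u,v,z):
    hsv=cv2.cvtColor(s['color'],cv2.COLOR_RGB2HSV)
    m=cv2.morphologyEx(cv2.inRange(hsv,(8,110,120),(25,255,255)),cv2.MORPH_OPEN,np.ones((3,3)))
    n,l,st,c=cv2.connectedComponentsWithStats(m)
    k=min((i for i in range(1,n) if st[i,4]>100),key=lambda i:np.hypot(*(c[i]-(u,v))))
    return c[k],st[k,2:],onz(s,*c[k],z),depthpt(s,*c[k])
E
python3 - <<'E'
from lid import *
import pickle;s=pickle.load(open('w1.pkl','rb'));print(lid(s,287,208,.084),lid(s,257,10,.068)); print(manip.observe()['eef_pos'])
E
```

```text
(array([286.52793696, 207.56232092]), array([  42,   42, 1396], dtype=int32), array([ 0.46078403, -0.27347414,  0.084     ]), array([ 0.46078669, -0.27362585,  0.0833935 ])) (array([256.23870334,  12.35756385]), array([  41,   29, 1018], dtype=int32), array([ 0.43429571, -0.10239487,  0.068     ]), array([ 0.4342418 , -0.10218915,  0.06732348]))
[ 0.4596415  -0.27406592  0.20218839]
```

```bash
python3 -m inch '[0.1,0,-4,0,0,0,-0.7,0,0,-4,0,0,0,-0.7,0,0,-3.9,0,0,0,-0.7,0,0,-2,0,0,0,-0.7,0,0,-1,0,0,0,-0.7]' 25 | head -2
python3 -m inch '[0,0,0,0,0,0,-0.7,0,0,0,0,0,0,1,0,0,0,0,0,0,1,0,0,0,0,0,0,1,0,0,0,0,0,0,1]' 25
python3 -m inch '[0,0,0,0,0,0,1,0,0,0,0,0,0,1,0,0,0,0,0,0,1]' 25
```

```text
t: 1.85
eef_pos: [0.4593, -0.2734, 0.051]
t: 2.35
eef_pos: [0.4624, -0.2742, 0.0538]
orientation: [0.001, 0.707, 0.708, 0.0]
wrist_force: [0.5, -0.4, 0.3]
gripper_width: 0.0517
grip_force: 0.0
t: 2.65
eef_pos: [0.462, -0.274, 0.0532]
orientation: [0.0, 0.706, 0.708, -0.0]
wrist_force: [-1.2, 0.6, 3.1]
gripper_width: 0.0435
grip_force: 25.0
```

```bash
python3 -m inch '[0,0,1,0,0,0,1,0,0,2,0,0,0,1,0,0,2,0,0,0,1,0.5,1,1,0,0,0,1,1.5,2,0,0,0,0,1]'|head -2
python3 -m inch '[2,3,0,0,0,0,1,2.2,3.2,0,0,0,0,1,2.2,3.2,0,0,0,0,1,2.2,3.2,0,0,0,0,1,2.2,3.2,0,0,0,0,1]'|head -2
python3 -m inch '[2,3.2,0,0,0,0,1,1.8,3,0,0,0,0,1,1.4,2.1,0,0,0,0,1,0.6,1,0,0,0,0,1,0,0,0,0,0,0,1]'
python3 -m inch '[0,0,0,0,0,0,1,0,0,-1.5,0,0,0,1,0,0,-1.5,0,0,0,1,0,0,-0.8,0,0,0,1,0,0,0,0,0,0,1]'
python3 - <<'E'
from h import *
import pickle
s=snap('wrist','w2.png');pickle.dump(s,open('w2.pkl','wb'));print(manip.observe()['eef_pos'])
E
```

```text
t: 3.15
eef_pos: [0.4826, -0.2446, 0.1149]
t: 3.65
eef_pos: [0.5903, -0.0833, 0.1121]
t: 4.15
eef_pos: [0.6477, 0.009, 0.1118]
orientation: [-0.001, 0.706, 0.709, -0.0]
wrist_force: [0.1, 0.0, -1.6]
gripper_width: 0.0431
grip_force: 25.0
t: 4.65
eef_pos: [0.6457, 0.0067, 0.0714]
orientation: [-0.002, 0.707, 0.707, -0.002]
wrist_force: [-0.0, -0.2, -2.2]
gripper_width: 0.0434
grip_force: 25.0
[0.64661363 0.00676953 0.07285376]
```

View pics/w2.png

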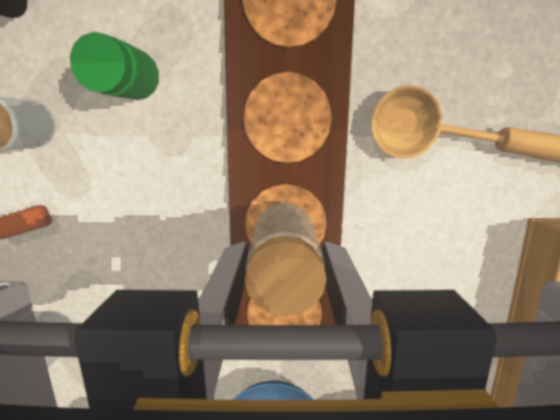

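The wrist view shows jar B above its round. The next rounds are at (288,116) and (290,8), and the fingers clear everything. I'll check the row geometry from here.

```bash
python3 - <<'E'
from lid import *
import pickle;s=pickle.load(open('w2.pkl','rb'))
hsv=cv2.cvtColor(s['color'],cv2.COLOR_RGB2HSV)
m=cv2.inRange(hsv,(5,100,125),(25,255,255));m[:,:235]=0;m[:,342:]=0;m[170:]=0
m=cv2.morphologyEx(m,cv2.MORPH_CLOSE,np.ones((5,5)))
n,l,st,c=cv2.connectedComponentsWithStats(m)
for i in range(1,n):
    if st[i,4]>800:print(c[i],st[i],onz(s,*c[i],.009),depthpt(s,*c[i]))
E
```

```text
[289.22820966  19.33009423] [ 243    0   94   47 3396] [0.64775192 0.15212312 0.009     ] [0.6477569  0.15235644 0.00818554]
[287.13545754 117.11363993] [ 243   71   89   92 6371] [0.64646959 0.08790659 0.009     ] [0.64647055 0.08793303 0.00789721]
```

```bash
python3 -m inch '[-0.1,0.1,-0.4,0,0,0,1,0,0,-0.3,0,0,0,1,0,0,-0.2,0,0,0,1,0,0,-0.1,0,0,0,1,0,0,0,0,0,0,1]'
python3 -m inch '[0,0,-0.1,0,0,0,1,0,0,0,0,0,0,1]'
```

```text
t: 5.2
eef_pos: [0.6468, 0.0082, 0.0647]
orientation: [0.0, 0.706, 0.708, 0.0]
wrist_force: [0.0, -0.6, -2.0]
gripper_width: 0.0431
grip_force: 25.0
t: 5.4
eef_pos: [0.6469, 0.0082, 0.0637]
orientation: [0.0, 0.707, 0.708, 0.0]
wrist_force: [0.3, 0.3, -2.2]
gripper_width: 0.0432
grip_force: 25.0
```

```bash
for i in 1 2; do :; done; python3 -m inch '[-0.1,0,-0.1,0,0,0,1,0,0,0,0,0,0,1]'|sed -n '2p;4p'
python3 -m inch '[0,0,-0.1,0,0,0,1,0,0,0,0,0,0,1]'|sed -n '2p;4p'
```

```text
eef_pos: [0.6456, 0.0082, 0.0625]
wrist_force: [-1.0, -0.4, -1.9]
eef_pos: [0.6458, 0.0082, 0.0623]
wrist_force: [-1.6, 0.0, 1.4]
```

```bash
python3 -m inch '[0,0,0,0,0,0,0.1,0,0,0,0,0,0,-0.1,0,0,0,0,0,0,-0.4,0,0,0,0,0,0,-0.4,0,0,0.5,0,0,0,-0.4]'|sed -n '2p;4,6p'
python3 -m inch '[0,0,2,0,0,0,-0.4,0,0,3,0,0,0,-0.4,0,0,3,0,0,0,-0.4,-1,-0.5,3,0,0,0,-0.4,-3,-1.5,1,0,0,0,-0.4]'|sed -n '2p;4,6p'
python3 -m inch '[-4,-2,0,0,0,0,-0.4,-4,-2,0,0,0,0,-0.4,-4,-2,0,0,0,0,-0.4,-3,-1.4,0,0,0,0,-0.4,-2.2,-0.9,0,0,0,0,-0.4]'|sed -n '2p;4,6p'
python3 -m inch '[0,0,0,0,0,0,-0.4,0,0,0,0,0,0,-0.4]'>/dev/null
python3 - <<'E'
from lid import *
s=snap('wrist','w3.png');t=snap('top')
print(lid(s,287,208,.068),manip.observe()['eef_pos'])
print(lid(t,270,160,.093),lid(t,149,247,.1)); print(lid(t,232,245,.052))
E
```

```text
eef_pos: [0.6453, 0.0082, 0.0658]
wrist_force: [-0.0, -0.2, 0.7]
gripper_width: 0.0658
grip_force: 0.0
eef_pos: [0.6085, -0.0114, 0.1909]
wrist_force: [0.9, 0.4, 1.1]
gripper_width: 0.0658
grip_force: 0.0
eef_pos: [0.4321, -0.0956, 0.1874]
wrist_force: [0.2, 0.1, 0.5]
gripper_width: 0.0656
grip_force: 0.0
(array([284.57168142, 207.40619469]), array([  38,   38, 1130], dtype=int32), array([ 0.43381749, -0.09482627,  0.068     ]), array([ 0.43381935, -0.09515322,  0.06669219])) [ 0.43472644 -0.09455535  0.18692481]
(array([271.09615385, 154.19230769]), array([ 19,  18, 260], dtype=int32), array([0.64576486, 0.00802021, 0.093     ]), array([0.64608307, 0.00800632, 0.09163075])) (array([240.02290076, 127.13740458]), array([ 13,  13, 131], dtype=int32), array([0.70110528, 0.07610605, 0.1       ]), array([ 7.30113161e-01,  8.18504032e-02, -4.46782055e-04]))
(array([271.09615385, 154.19230769]), array([ 19,  18, 260], dtype=int32), array([0.65529302, 0.00760434, 0.052     ]), array([0.64608307, 0.00800632, 0.09163075]))
```

View pics/w3.png

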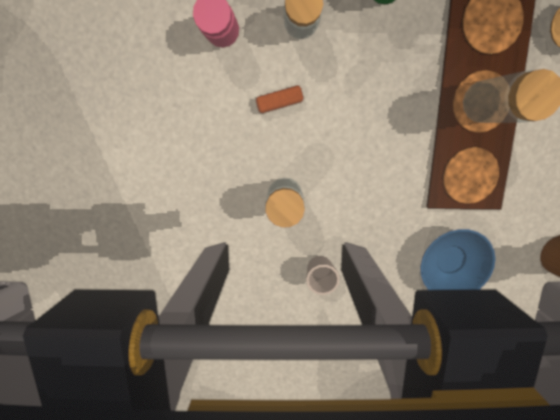

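Jar B stands upright at (0.6458, 0.0080), on its round. Jar C's lid is at (285,207), right under the gripper, so I'll pick it.

```bash
python3 -m inch '[-0.1,0,-4,0,0,0,-0.4,0,0,-4,0,0,0,-0.4,0,0,-3.6,0,0,0,-0.4,0,0,-2,0,0,0,-0.4,0,0,-1,0,0,0,-0.4]'|sed -n '2p;4,6p'
python3 -m inch '[0,0,0,0,0,0,-0.4,0,0,0,0,0,0,1,0,0,0,0,0,0,1,0,0,0,0,0,0,1,0,0,0,0,0,0,1]'|sed -n '2p;4,6p'
python3 -m inch '[0,0,0,0,0,0,1,0,0,0,0,0,0,1]'|sed -n '2p;4,6p'
```

```text
eef_pos: [0.4319, -0.0937, 0.0379]
wrist_force: [-0.4, 0.3, -0.5]
gripper_width: 0.0657
grip_force: 0.0
eef_pos: [0.4338, -0.0951, 0.0419]
wrist_force: [0.4, -0.1, 1.0]
gripper_width: 0.0393
grip_force: 25.0
eef_pos: [0.4338, -0.0952, 0.0419]
wrist_force: [1.6, -0.4, 4.4]
gripper_width: 0.0388
grip_force: 25.0
```

```bash
python3 -m inch '[0,0,1,0,0,0,1,0,0,2.5,0,0,0,1,0,0,3,0,0,0,1,0,0,3,0,0,0,1,0,0.5,2,0,0,0,1]'|sed -n '2p;4,6p'
python3 -m inch '[1,1.8,0.5,0,0,0,1,2.5,2.5,0,0,0,0,1,3,2.5,0,0,0,0,1,3,2.5,0,0,0,0,1,3,2.5,0,0,0,0,1]'|sed -n '2p;4,6p'
python3 -m inch '[3,2.5,0,0,0,0,1,2.8,2,0,0,0,0,1,2,1,0,0,0,0,1,1,0.5,0,0,0,0,1,0,0,0,0,0,0,1]'|sed -n '2p;4,6p'
python3 -m inch '[0,0,-2,0,0,0,1,0,0,-3,0,0,0,1,0,0,-3,0,0,0,1,0,0,-1.5,0,0,0,1,0,0,-0.5,0,0,0,1]'|sed -n '2p;4,6p'
python3 -m inch '[0,0,0,0,0,0,1,0,0,0,0,0,0,1]'|sed -n '2p;4,6p'
```

```text
eef_pos: [0.433, -0.0902, 0.158]
wrist_force: [0.2, 0.6, -1.1]
gripper_width: 0.0388
grip_force: 25.0
eef_pos: [0.5582, 0.0292, 0.1606]
wrist_force: [-0.4, -1.2, -1.1]
gripper_width: 0.0392
grip_force: 25.0
eef_pos: [0.646, 0.0889, 0.1594]
wrist_force: [-0.4, -0.1, -0.5]
gripper_width: 0.0391
grip_force: 25.0
eef_pos: [0.6437, 0.0877, 0.0583]
wrist_force: [-0.3, -0.1, -0.6]
gripper_width: 0.0391
grip_force: 25.0
eef_pos: [0.6468, 0.0881, 0.0627]
wrist_force: [0.2, -0.6, -0.1]
gripper_width: 0.0389
grip_force: 25.0
```

```bash
python3 -m inch '[0,0,-0.4,0,0,0,1,0,0,-0.3,0,0,0,1,0,0,-0.2,0,0,0,1,0,0,-0.1,0,0,0,1,0,0,0,0,0,0,1]'|sed -n '2p;4p'
python3 -m inch '[0,0,-0.1,0,0,0,1,0,0,0,0,0,0,1]'|sed -n '2p;4p'
python3 -m inch '[0,0,-0.1,0,0,0,1,0,0,0,0,0,0,1]'|sed -n '2p;4p'
```

```text
eef_pos: [0.6458, 0.0882, 0.051]
wrist_force: [-0.1, 0.3, -0.1]
eef_pos: [0.646, 0.0882, 0.0509]
wrist_force: [-3.0, 0.0, 4.9]
eef_pos: [0.646, 0.0883, 0.0508]
wrist_force: [-3.5, -0.4, 7.6]
```

```bash
python3 -m inch '[0,0,0,0,0,0,0.1,0,0,0,0,0,0,-0.1,0,0,0,0,0,0,-0.4,0,0,0,0,0,0,-0.4,0,0,0.5,0,0,0,-0.4]'|sed -n '2p;4,6p'
python3 -m inch '[0,0,2,0,0,0,-0.4,0,0,3,0,0,0,-0.4,0,0,3,0,0,0,-0.4,0,0,3,0,0,0,-0.4,-2,0,2.5,0,0,0,-0.4]'|sed -n '2p;4,6p'
python3 -m inch '[-4,0,0,0,0,0,-0.4,-4,0,0,0,0,0,-0.4,-4,0,0,0,0,0,-0.4,-3.5,-0.2,0,0,0,0,-0.4,-2,0,0,0,0,0,-0.4]'|sed -n '2p;4,6p'
python3 -m inch '[0,0,0,0,0,0,-0.4,0,0,0,0,0,0,-0.4]'>/dev/null
python3 - <<'E'
from lid import *
s=snap('wrist','w4.png');t=snap('top')
print(lid(s,287,208,.052),manip.observe()['eef_pos'])
print(lid(t,236,154,.077)[:3])
E
```

```text
eef_pos: [0.645, 0.0881, 0.0525]
wrist_force: [0.3, -1.5, 0.6]
gripper_width: 0.0652
grip_force: 0.0
eef_pos: [0.6272, 0.0879, 0.1904]
wrist_force: [-0.6, 0.1, 0.6]
gripper_width: 0.0657
grip_force: 0.0
eef_pos: [0.4487, 0.0862, 0.1894]
wrist_force: [-0.3, -0.7, -0.3]
gripper_width: 0.0658
grip_force: 0.0
(array([284.09113608, 202.66791511]), array([ 31,  32, 801], dtype=int32), array([0.45046787, 0.08671614, 0.052     ]), array([0.450468  , 0.08638094, 0.0505699 ])) [0.45181618 0.08613812 0.1888239 ]
(array([233.76190476, 154.37619048]), array([ 16,  16, 210], dtype=int32), array([0.64650503, 0.08869149, 0.077     ]))
```

View pics/w4.png

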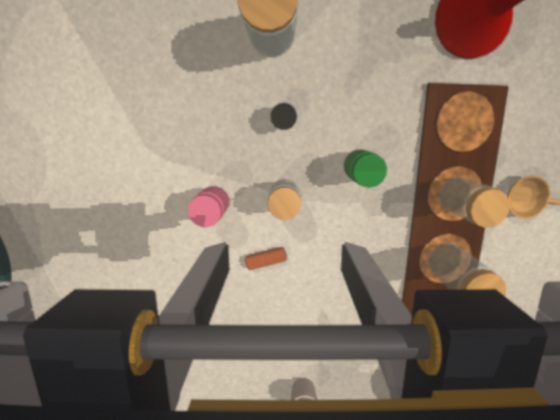

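Jar C stands at (0.6465, 0.0887), on its round. Jar D's natural lid is at (284,203), between the pink jar (208,207) and the green jar (366,168). It measures 51-52 mm high, and the fingers clear both neighbours.

```bash
python3 -m inch '[-0.1,0,-4,0,0,0,-0.4,0,0,-4,0,0,0,-0.4,0,0,-4,0,0,0,-0.4,0,0,-2.2,0,0,0,-0.4,0,0,-0.9,0,0,0,-0.4]'|sed -n '2p;4,6p'
python3 -m inch '[0,0,-0.5,0,0,0,-0.4,0,0,0,0,0,0,1,0,0,0,0,0,0,1,0,0,0,0,0,0,1,0,0,0,0,0,0,1]'|sed -n '2p;4,6p'
python3 -m inch '[0,0,0,0,0,0,1,0,0,0,0,0,0,1]'|sed -n '2p;4,6p'
```

```text
eef_pos: [0.4483, 0.0859, 0.0343]
wrist_force: [-0.2, -0.2, 0.2]
gripper_width: 0.0661
grip_force: 0.0
eef_pos: [0.4507, 0.0862, 0.0339]
wrist_force: [1.0, -0.6, -0.5]
gripper_width: 0.0372
grip_force: 0.0
eef_pos: [0.4507, 0.0862, 0.0337]
wrist_force: [0.2, -0.1, 1.8]
gripper_width: 0.0334
grip_force: 24.2
```

```bash
python3 -m inch '[0,0,0,0,0,0,1,0,0,0.5,0,0,0,1,0,0,1,0,0,0,1,0,0,1,0,0,0,1,0,0,0,0,0,0,1]'|sed -n '2p;4,6p'
python3 -m inch '[0,0,2,0,0,0,1,0,0,2,0,0,0,1,0,0,2.5,0,0,0,1,0,0,2,0,0,0,1,0,0,0,0,0,0,1]'|sed -n '2p;4,6p'
python3 - <<'E'
from h import *
w=snap('wrist')['color'][150:400,150:420];w=cv2.resize(w[:,:,::-1],None,fx=2,fy=2)
cv2.imwrite('pics/w5.png',w)
E
```

```text
eef_pos: [0.4511, 0.0863, 0.0597]
wrist_force: [0.5, -0.1, 0.0]
gripper_width: 0.0332
grip_force: 24.0
eef_pos: [0.4518, 0.0863, 0.146]
wrist_force: [-0.1, -0.1, -0.5]
gripper_width: 0.0336
grip_force: 24.0
```

View pics/w5.png

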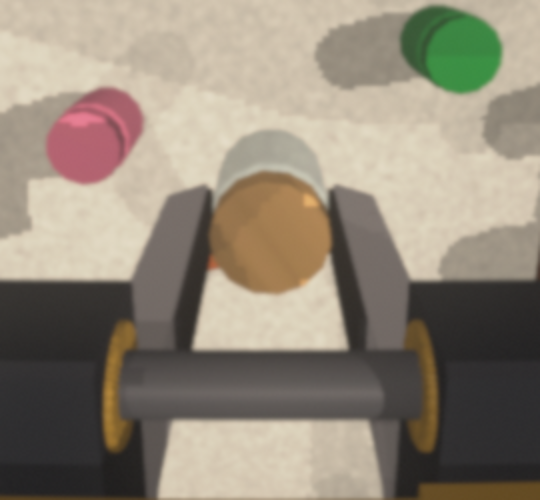

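Jar D is held upright between the fingers at crop pixel (270,230), clear of pink and green.

```bash
python3 -m inch '[1.5,0.7,0,0,0,0,1,3,1.2,0,0,0,0,1,3,1.2,0,0,0,0,1,3,1.2,0,0,0,0,1,3,1.2,0,0,0,0,1]'|sed -n '2p;4,6p'
python3 -m inch '[3,1.2,0,0,0,0,1,2,1,0,0,0,0,1,1.1,0.5,0,0,0,0,1,0,0,-2,0,0,0,1,0,0,-2.5,0,0,0,1]'|sed -n '2p;4,6p'
python3 -m inch '[0,0,-2.5,0,0,0,1,0,0,-1.5,0,0,0,1,0,0,-0.7,0,0,0,1,0,0,0,0,0,0,1,0,0,0,0,0,0,1]'|sed -n '2p;4,6p'
```

```text
eef_pos: [0.5848, 0.1415, 0.1401]
wrist_force: [-0.2, -0.4, -0.1]
gripper_width: 0.0336
grip_force: 24.0
eef_pos: [0.6462, 0.1684, 0.096]
wrist_force: [-0.4, -0.1, -0.2]
gripper_width: 0.0333
grip_force: 24.0
eef_pos: [0.6465, 0.1683, 0.0517]
wrist_force: [-0.2, -0.3, 0.2]
gripper_width: 0.0339
grip_force: 24.0
```

```bash
python3 -m inch '[0.1,0,-0.3,0,0,0,1,0,0,-0.2,0,0,0,1,0,0,-0.1,0,0,0,1,0,0,-0.1,0,0,0,1,0,0,0,0,0,0,1]'|sed -n '2p;4p'
python3 -m inch '[0,0,-0.1,0,0,0,1,0,0,0,0,0,0,1]'|sed -n '2p;4p'
python3 -m inch '[0,0,-0.1,0,0,0,1,0,0,0,0,0,0,1]'|sed -n '2p;4p'
```

```text
eef_pos: [0.6467, 0.1682, 0.0436]
wrist_force: [-0.2, -0.5, -0.1]
eef_pos: [0.6469, 0.1682, 0.0428]
wrist_force: [0.2, 0.4, -0.5]
eef_pos: [0.6469, 0.1682, 0.0427]
wrist_force: [-2.5, 0.5, 4.7]
```

```bash
python3 -m inch '[0,0,0,0,0,0,0.2,0,0,0,0,0,0,-0.1,0,0,0,0,0,0,-0.4,0,0,0,0,0,0,-0.4,0,0,0.5,0,0,0,-0.4]'|sed -n '2p;4,6p'
python3 -m inch '[0,0,2,0,0,0,-0.4,0,0,3,0,0,0,-0.4,0,0,3,0,0,0,-0.4,0,0,4,0,0,0,-0.7,-2,0.5,3,0,0,0,-0.7]'|sed -n '2p;4,6p'
python3 -m inch '[-4,1.5,0,0,0,0,-0.7,-4,1.7,0,0,0,0,-0.7,-4,2,0,0,0,0,-0.7,-4,2,0,0,0,0,-0.7,-2.9,1,0,0,0,0,-0.7]'|sed -n '2p;4,6p'
python3 -m inch '[0,0,0,0,0,0,-0.7,0,0,0,0,0,0,-0.7]'>/dev/null
python3 - <<'E'
from lid import *
s=snap('wrist','w6.png');t=snap('top')
print(lid(s,287,208,.1),manip.observe()['eef_pos'])
print(lid(t,199,155,.061)[:3])
E
```

```text
eef_pos: [0.6461, 0.168, 0.0456]
wrist_force: [-0.1, -0.2, -0.2]
gripper_width: 0.0644
grip_force: 0.0
eef_pos: [0.6284, 0.1725, 0.199]
wrist_force: [0.7, 0.2, 1.1]
gripper_width: 0.0779
grip_force: 0.0
eef_pos: [0.4355, 0.2564, 0.1974]
wrist_force: [-0.0, 0.2, 0.6]
gripper_width: 0.0801
grip_force: 0.0
(array([284.77289377, 211.77289377]), array([  50,   49, 1911], dtype=int32), array([0.43761923, 0.25702501, 0.1       ]), array([0.43762149, 0.25677844, 0.09906467])) [0.43880953 0.25482439 0.19688585]
(array([198.28099174, 153.71900826]), array([ 13,  11, 121], dtype=int32), array([0.64929983, 0.16790099, 0.061     ]))
```

View pics/w6.png

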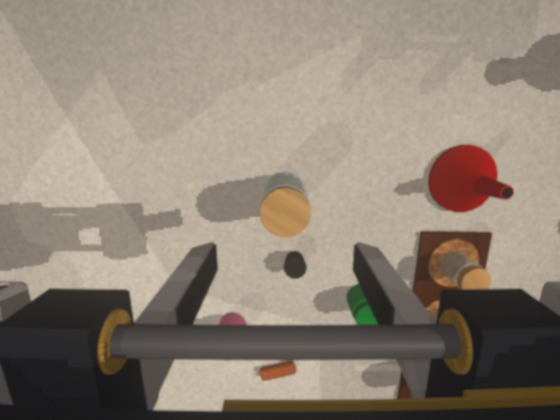

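Jar D is upright on its round. Jar A's lid is at (285,212), under the gripper, and only the low dark knob at (295,264) is nearby. I'll pick A.

```bash
python3 -m inch '[-0.1,0.2,-4,0,0,0,-0.7,0,0,-4,0,0,0,-0.7,0,0,-3,0,0,0,-0.7,0,0,-1.6,0,0,0,-0.7,0,0,-0.8,0,0,0,-0.7]'|sed -n '2p;4,6p'
python3 -m inch '[0,0,0,0,0,0,-0.7,0,0,0,0,0,0,1,0,0,0,0,0,0,1,0,0,0,0,0,0,1,0,0,0,0,0,0,1]'|sed -n '2p;4,6p'
python3 -m inch '[0,0,0,0,0,0,1,0,0,0,0,0,0,1,0,0,0,0,0,0,1]'|sed -n '2p;4,6p'
```

```text
eef_pos: [0.4366, 0.2558, 0.06]
wrist_force: [-0.1, -0.2, -0.9]
gripper_width: 0.0801
grip_force: 0.0
eef_pos: [0.4373, 0.2574, 0.0636]
wrist_force: [-0.5, 0.2, -0.1]
gripper_width: 0.0511
grip_force: 0.0
eef_pos: [0.4374, 0.2574, 0.0634]
wrist_force: [1.0, -0.3, 3.1]
gripper_width: 0.0471
grip_force: 25.0
```

```bash
python3 -m inch '[0,0,1,0,0,0,1,0,0,2.5,0,0,0,1,0,0,3,0,0,0,1,0,0,3,0,0,0,1,0,-0.5,2,0,0,0,1]'|sed -n '2p;4,6p'
python3 -m inch '[0.5,-2,0.5,0,0,0,1,0.5,-3,0,0,0,0,1,1,-3,0,0,0,0,1,1,-3,0,0,0,0,1,1,-3,0,0,0,0,1]'|sed -n '2p;4,6p'
python3 -m inch '[1,-3,0,0,0,0,1,1,-3,0,0,0,0,1,1.5,-3,0,0,0,0,1,2,-3,0,0,0,0,1,2.5,-3,0,0,0,0,1]'|sed -n '2p;4,6p'
python3 -m inch '[3,-2,0,0,0,0,1,3,-1,0,0,0,0,1,2,-0.4,0,0,0,0,1,0.7,0,0,0,0,0,1,0,0,0,0,0,0,1]'|sed -n '2p;4,6p'
python3 -m inch '[0,0,-2,0,0,0,1,0,0,-3,0,0,0,1,0,0,-3,0,0,0,1,0,0,-1.5,0,0,0,1,0,0,-0.5,0,0,0,1]'|sed -n '2p;4,6p'
python3 -m inch '[0,0,0,0,0,0,1,0,0,0,0,0,0,1]'|sed -n '2p;4,6p'
```

```text
eef_pos: [0.4368, 0.2526, 0.1798]
wrist_force: [-0.1, 0.6, -1.6]
gripper_width: 0.047
grip_force: 25.0
eef_pos: [0.4763, 0.1111, 0.1824]
wrist_force: [-0.2, -0.2, -2.2]
gripper_width: 0.0473
grip_force: 25.0
eef_pos: [0.5564, -0.0388, 0.1825]
wrist_force: [0.7, 0.5, -2.2]
gripper_width: 0.0472
grip_force: 25.0
eef_pos: [0.6436, -0.0716, 0.1815]
wrist_force: [-0.2, 0.6, -2.6]
gripper_width: 0.0476
grip_force: 25.0
eef_pos: [0.6417, -0.071, 0.0805]
wrist_force: [0.5, 0.2, -1.3]
gripper_width: 0.0471
grip_force: 25.0
eef_pos: [0.6448, -0.0719, 0.0848]
wrist_force: [-0.4, -0.1, -2.8]
gripper_width: 0.0475
grip_force: 25.0
```

```bash
python3 -m inch '[0,0,-0.4,0,0,0,1,0,0,-0.4,0,0,0,1,0,0,-0.2,0,0,0,1,0,0,-0.1,0,0,0,1,0,0,0,0,0,0,1]'|sed -n '2p;4p'
python3 -m inch '[0,0,-0.1,0,0,0,1,0,0,0,0,0,0,1]'|sed -n '2p;4p'
python3 -m inch '[0,0,-0.1,0,0,0,1,0,0,0,0,0,0,1]'|sed -n '2p;4p'
```

```text
eef_pos: [0.6439, -0.0719, 0.0725]
wrist_force: [-1.6, 0.1, 1.3]
eef_pos: [0.6439, -0.0719, 0.0725]
wrist_force: [-1.9, -0.5, 5.6]
eef_pos: [0.6439, -0.0719, 0.0724]
wrist_force: [-3.5, 0.7, 8.2]
```

Contact at the predicted height. I'll release, back off upward and check.

```bash
python3 -m inch '[0,0,0,0,0,0,0.1,0,0,0,0,0,0,-0.2,0,0,0,0,0,0,-0.6,0,0,0,0,0,0,-0.6,0,0,0.5,0,0,0,-0.6]'|sed -n '2p;4,6p'
python3 -m inch '[0,0,2,0,0,0,-0.6,0,0,3,0,0,0,-0.6,0,0,4,0,0,0,-0.6,0,0,3,0,0,0,-0.6,-3,0,1,0,0,0,-0.6]'|sed -n '2p;4,6p'
python3 -m inch '[-4,0,0,0,0,0,-0.6,-5,0,0,0,0,0,-0.6,-5,0,0,0,0,0,-0.6,-4,0,0,0,0,0,-0.6,0,0,0,0,0,0,-0.6]'|sed -n '2p;4,6p'
python3 - <<'E'
from lid import *
t=snap('top','top2.png');snap('scene','scene2.png')
for u,v,z in((304,157,.109),(271,154,.093),(234,154,.077),(198,154,.061)):print(lid(t,u,v,z)[:3])
E
```

```text
eef_pos: [0.6431, -0.0717, 0.0734]
wrist_force: [0.1, 0.1, -0.9]
gripper_width: 0.0739
grip_force: 0.0
eef_pos: [0.6171, -0.0723, 0.2085]
wrist_force: [-0.3, -1.0, 0.6]
gripper_width: 0.0752
grip_force: 0.0
eef_pos: [0.4301, -0.0714, 0.2051]
wrist_force: [0.4, 0.4, -0.4]
gripper_width: 0.075
grip_force: 0.0
(array([309.90940767, 154.71428571]), array([ 19,  19, 287], dtype=int32), array([ 0.64365987, -0.0735391 ,  0.109     ]))
(array([271.07058824, 154.29411765]), array([ 18,  18, 255], dtype=int32), array([0.64554094, 0.00806844, 0.093     ]))
(array([233.89175258, 154.35051546]), array([ 16,  16, 194], dtype=int32), array([0.64657056, 0.08841262, 0.077     ]))
(array([233.89175258, 154.35051546]), array([ 16,  16, 194], dtype=int32), array([0.65024375, 0.08949785, 0.061     ]))
```

View pics/top2.png

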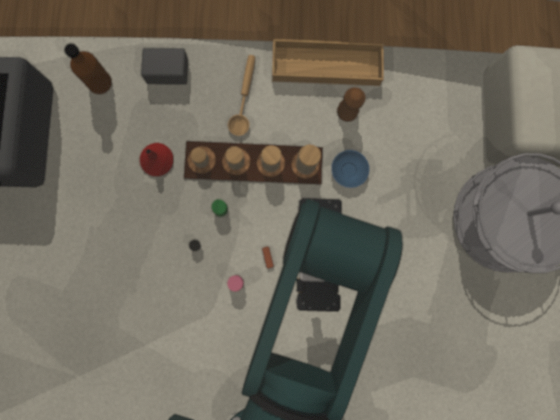

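View pics/scene2.png

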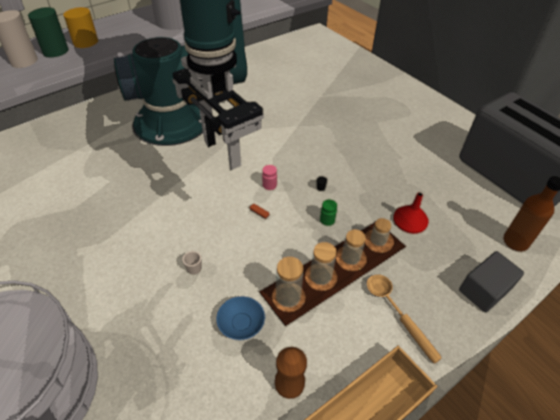

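Both views show all four jars upright on their rounds, with top-view lids at (310,155), (271,154), (234,154) and about (199,154). They step down from the dish end to the funnel end, and the dish (351,168) and funnel (157,158) have not moved.

```bash
python3 -m inch '[0,0,0,0,0,0,-0.6,0,0,0,0,0,0,-0.6]'>/dev/null; python3 -c "
from bench import manip
print(manip.hand_in())"
```

```text
the job is handed in; nothing more can be done
None
```

I handed the job in with all four jars upright on their cork rounds, tallest by the blue dish down to shortest by the red funnel; the three I measured sat about 2 mm or less from their round centres, and the shortest I confirmed by eye at the end. I don't have the judge's verdict.

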